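# Restack the kit cartons from the sloping rack

### The job

Take the two dark-blue kit cartons out of the sloping rack and stack them, lids up, on the dark-blue carton that stands on the grey mat, so that the three make one straight, square column with edges in line. Set each one down gently without dropping it, leave the bottom carton where it stands, and leave the orange carton in the rack and everything else on the bench undisturbed.

Things in the scene. Friction and masses are not known exactly. Their poses are not given: they have to be found in the camera images.
- kit_a: Closed dark-blue carton with a pale lid seam, white label and pale bar on its lid; starts in one of the rack's three lanes, tilted with the slope. Underside 90 x 56 mm, 44 mm tall, rigid, about 0.2 kg; origin at the centre of its underside, x along the 90 mm length, y across the 56 mm width, z out through the lid.
- kit_b: A second dark-blue carton, the same as kit_a, in another lane. Underside 90 x 56 mm, 44 mm tall, rigid, about 0.2 kg; origin at the centre of its underside, x along the 90 mm length, y across the 56 mm width, z out through the lid.
- kit_base: A third, equal dark-blue carton, level on the grey mat: the bottom of the column. Underside 90 x 56 mm, 44 mm tall, rigid, about 0.2 kg; origin at the centre of its underside, x along the 90 mm length, y across the 56 mm width, z out through the lid.
- other_carton: Orange carton of the same shape in the remaining lane; it stays there. Underside 90 x 56 mm, 44 mm tall, rigid, about 0.2 kg; origin at the centre of its underside, x along the 90 mm length, y across the 56 mm width, z out through the lid.
- stock_rack: Fixed white rack, 310 mm wide (y), 130 deep (x), 90 tall at the back, open above; origin on the bench under its middle. Its surface rises 25 degrees towards its +x; a lip at the low edge stands 16 mm off it, the sides are open. Lanes at y = -100, 0, 100 mm; cartons lie with their length up the slope, low end against the lip, 38 to 50 mm free between them.
- mat: Fixed flat grey mat, 160 x 140 mm, 3 mm thick; origin at the centre of its underside.
- sharps_bin: Bystander: yellow square bin, 100 mm wide, 98 mm tall, red round cap; origin at the centre of its underside.
- reagent_bottle: Bystander: amber bottle with blue cap, 56 mm across, 105 mm tall; origin at the centre of its underside.
- tube_tray: Bystander: white tray of white-capped tubes, 70 x 180 mm, 59 mm tall; origin at the centre of its underside.
There are look-alikes about, which are no part of the job. Leave any pink look-alike of the kit_base alone. Leave any red look-alike of the kit_b alone.

How it is judged:
By the outcome, as a careful person would: the job done as asked, in the order asked, and still so for the second after the job is handed in, with the robot touching nothing.
It also fails if it takes over 54 s, if anything falls off the work surface, if the arm or the gripper's body presses on something with over 40 N, if the wrist force passes 120 N, or if a joint passes its speed limit or range.

### The arm

A 6-joint arm with a two-finger parallel gripper is mounted at the origin on the work surface. World frame = base frame: x ahead of the robot, y to its left, z up, the work surface at z = 0. Lengths are in m, angles in rad, forces in N, time in s.
With the tool pointing down it reaches from about 0.35 to 0.975 m from the base axis. Payload 7.1 kg.
Tool frame: the origin (TCP) lies at the very end of the fingers, on their centre line; the grasp point (between the pads) lies r.grip_point_offset behind it (r.grip_point_offset is the distance from the TCP to the grasp point, in m); z points along the fingers, y is the line along which they close (so a half turn about z gives the same grasp; the last joint's range is limited). The gripper opens to 88 mm and grips with 3 to 60 N. Pads are 20 mm wide; open, the fingers measure 115 mm over their backs; the gripper's body (75 mm by 178 mm) begins 61 mm behind the grasp point.
Start: joints at [-1.189, 0.423, 1.63, -0, 1.089, -0.019], TCP at [0.244, -0.575, 0.223] pointing down, gripper open.
Joint ranges: [-3, 3], [-0.9, 2.11], [0.09, 2.58], [-1.31, 4.45], [0.11, 2.69], [-2.54, 2.54]. Speed limits (rad/s): [2.39, 2.39, 3.01, 3.14, 3.14, 3.14].

### API

Orientations are given as a unit quaternion [w, x, y, z].
In Python, from rig import sensors, optics, r gives the robot as it stands.
- The arm moves only by the tool apply_moves, never from a script. Its argument "commands" is a list of rows, each an object of numbers: "dx", "dy", "dz": the shift along the tool's x, y, z in m; "twist": the turn about the tool's z in rad; "claw": the opening, from 0 (shut) to 1 (fully open). In form: [{"dx": .., "dy": .., "dz": .., "twist": .., "claw": ..}, ...]. A call has 1 to 12 rows; each row shifts and turns the commanded pose from where the row before left it, along the tool's axes as they then stand; what a row does not reach is not made up. A row lasts 1/8 s, in which the tool goes at most 62.5 mm and 10.7 degrees, less where a joint would pass 70% of its speed; a pose out of reach is approached as far as the arm can. A call is refused whole if a number of a shift passes 0.0625 or a number of a turn 0.188, either way. A call with a gripper value outside its range is refused whole. The fingers move at their own pace and stop on an object; "force" is the grip in N (left out, the last holds). Time passes only in rows, so rows that do not move let the fingers close. It gives the time, the measured TCP pose, the force, the opening and the grip force at its end, in the units of the state.
- sensors.observe(): the state, without advancing time (a new reading comes with each control period).
- optics.get_image(name): name is "scene" or "top"; returns the picture (480x640x3 uint8, blue, green, red); there is no depth.
- optics.camera_info(name): a dict with "vertical_fov" (degrees; the focal length in pixels is half the picture's height over the tangent of half this angle, whatever the lens; pixels are square), "cx", "cy" (the principal point, pixels), "position" and "orientation" of the camera in the world. Camera axes: x right, y up, looking along -z (the intrinsics and any distortion apply to the point x, -y, -z); pixel columns grow to the right and rows downward; lengths in m; the calibration is good to about 2 mm. A picture is of the moment at which its call begins. camera_info takes no time and is no camera call.
- r.hand_in(): hands the job in; it is judged then, once.
The state is a dict: "time": time; "qpos": joint angles; "qd": joint speeds; "joint_efforts": joint torques, N m; "position": TCP position; "tcp_rot": TCP orientation; "ft_force": force on the tool from outside, world axes, zero at the start; "wrist_torque": the same for the moment, N m; "width": opening from 0.0 (shut) to 1.0 (fully open); "finger_force": force on a finger pad.
Only numpy, scipy, OpenCV 4.12 (cv2) and the standard library are available. Lean on these libraries where they do the work, as an engineer would, in place of code of your own. Each camera call takes 0.05 s, during which the arm holds its last target. There are 200 camera calls.

## Working session

There is one attempt and no reset: what is moved stays moved. The work goes in short steps, Python scripts to look and compute and a tool call to move; the robot and the scene stay as the last step left them, time stands still between calls to the robot, and variables do not carry over. Pictures are saved under pics/ and viewed, at most 10 in all, crops included, and the job is handed in when it is done.

Besides the shell and the picture viewer there is one more tool, called after "Call:" by a JSON object that holds its "method" and its "body", one argument or row to a line. apply_moves: Moves the arm, as the interface text tells. Its arguments: {"type":"object","properties":{"commands":{"type":"array"},"force":{"type":"number"}},"required":["commands"]}

```bash
ls; mkdir -p pics; python3 - <<'E'
from rig import sensors, optics, r
import cv2
for n in("scene","top"):
    im=optics.get_image(n); cv2.imwrite(f"pics/{n}0.png",im); print(n,optics.camera_info(n))
print(sensors.observe(), r.grip_point_offset)
E
```

```text
pics
scene {'vertical_fov': 52.70249948732609, 'cx': 310.6123869790077, 'cy': 239.7542468425447, 'position': array([1.73069645, 0.31853307, 0.85605479]), 'orientation': array([0.53101385, 0.2937405 , 0.37621688, 0.70014403])}
top {'vertical_fov': 55.03881747821585, 'cx': 326.5496084838991, 'cy': 244.19320029993435, 'position': array([0.48797575, 0.00267681, 1.19506598]), 'orientation': array([ 0.71574972,  0.02568982, -0.02825211, -0.69731212])}
{'time': 0.1, 'qpos': array([-1.18897196e+00,  4.23764732e-01,  1.63056872e+00, -6.41017704e-06,
        1.08861095e+00, -1.90112970e-02]), 'qd': array([-6.90035662e-04, -1.93491778e-03, -2.18848265e-03,  2.17028969e-05,
        4.82178260e-04,  6.35860757e-04]), 'joint_efforts': array([-4.70312079e-04, -5.45617211e+01, -2.74325466e+01,  6.45302469e-02,
        1.88452320e-02, -1.24591810e-05]), 'position': array([ 0.24370302, -0.5750047 ,  0.22199686]), 'tcp_rot': array([-6.64274130e-04,  9.79982962e-01,  1.99080228e-01, -1.24729168e-04]), 'ft_force': array([-1.0402873 , -0.30517407,  0.5445576 ]), 'wrist_torque': array([-0.02939423,  0.03068473,  0.0183966 ]), 'finger_force': 0.0, 'width': 1.0021166424803947} 0.0187
```

View pics/scene0.png

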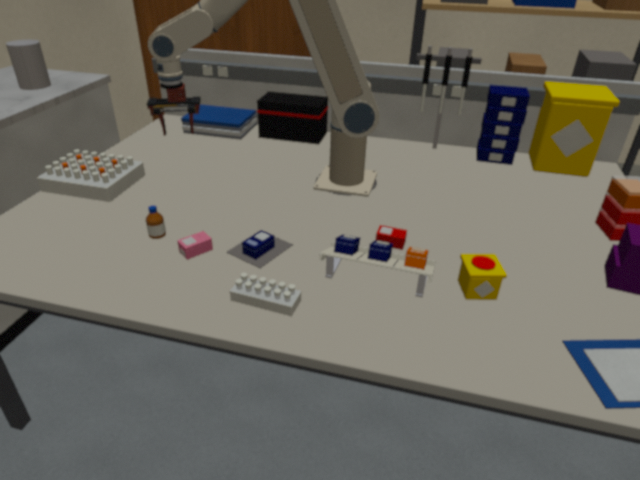

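View pics/top0.png

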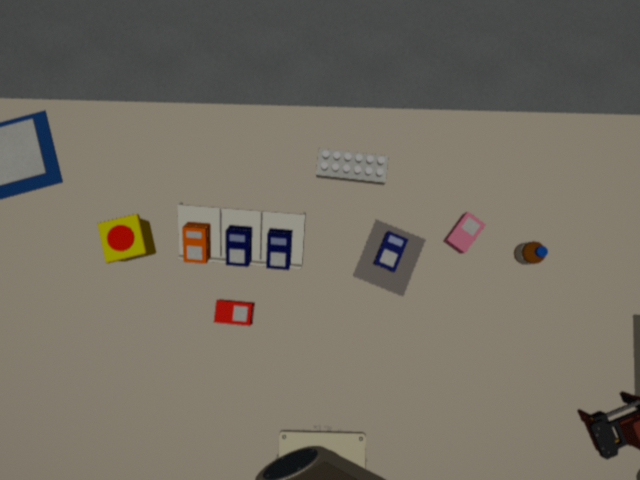

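The scene image shows the base carton on the mat at (259,243), with kits in the rack at (347,244) and (380,250). In the top view these are at (391,252), (279,249) and (238,246).

Things that could be mistaken for them:
- orange carton, top (196,243)
- red look-alike, top (234,312)
- pink look-alike, top (465,232)
- blue stack at the back, scene (503,125)

By the description I want the two dark-blue cartons in the rack, with the dark-blue one on the mat as the base. Next is a close crop with measurements.

```bash
cat > h.py <<'E'
import numpy as np, cv2
from scipy.spatial.transform import Rotation as R
from rig import sensors, optics, r
def ray(n,uv):
    c=optics.camera_info(n); f=240/np.tan(np.radians(c["vertical_fov"]/2))
    uv=np.atleast_2d(uv).astype(float)
    d=np.c_[(uv[:,0]-c["cx"])/f,-(uv[:,1]-c["cy"])/f,-np.ones(len(uv))]
    q=c["orientation"]; return c["position"],R.from_quat([q[1],q[2],q[3],q[0]]).apply(d)
def plane(n,uv,z):
    p,d=ray(n,uv); return p+d*((z-p[2])/d[:,2])[:,None]
def proj(n,P):
    c=optics.camera_info(n); f=240/np.tan(np.radians(c["vertical_fov"]/2)); q=c["orientation"]
    v=R.from_quat([q[1],q[2],q[3],q[0]]).inv().apply(np.atleast_2d(P)-c["position"])
    return np.c_[c["cx"]-f*v[:,0]/v[:,2],c["cy"]+f*v[:,1]/v[:,2]]
def blobs(im,lo,hi,roi,amin=60,S=4):
    x0,y0,x1,y1=roi; c=cv2.resize(im[y0:y1,x0:x1],None,fx=S,fy=S,interpolation=cv2.INTER_CUBIC)
    m=cv2.inRange(cv2.cvtColor(c,cv2.COLOR_BGR2HSV),lo,hi)
    m=cv2.morphologyEx(m,cv2.MORPH_OPEN,np.ones((5,5)))
    cs=[k for k in cv2.findContours(m,cv2.RETR_EXTERNAL,cv2.CHAIN_APPROX_NONE)[0] if cv2.contourArea(k)>amin*S*S]
    return [(k.reshape(-1,2)+.5)/S-.5+[x0,y0] for k in cs]
BLUE=((105,110,15),(135,255,140))
E
python3 - <<'E'
from h import *
im=cv2.imread("pics/top0.png")
cv2.imwrite("pics/crop.png",cv2.resize(im[195:305,170:430],None,fx=3,fy=3,interpolation=cv2.INTER_CUBIC))
for k in blobs(im,*BLUE,(170,190,440,300)):
    c,s,a=cv2.minAreaRect(k.astype(np.float32)); b=cv2.boxPoints((c,s,a))
    print("rect",np.round(c,1),np.round(s,1),round(a,1))
    for z in(.003,.047,.08): print(z,np.round(plane("top",b,z)[:,:2],4).tolist())
m=blobs(im,(0,0,185),(180,60,255),(170,195,310,280),200)
for k in m:
    e=cv2.approxPolyDP(cv2.convexHull(k.astype(np.float32)),2.5,True)[:,0]; print("rack",np.round(e,1).tolist())
for k in blobs(im,(0,0,60),(180,45,150),(345,210,435,305),500):
    b=cv2.boxPoints(cv2.minAreaRect(k.astype(np.float32))); print("mat",np.round(plane("top",b,.003)[:,:2],4).tolist())
E
```

```text
rect [390.4 251. ] [22.4 35.3] 22.4
0.003 [[0.5334, -0.1227], [0.6194, -0.1562], [0.5984, -0.2105], [0.5127, -0.1767]]
0.047 [[0.5318, -0.1181], [0.6145, -0.1504], [0.5944, -0.2026], [0.5118, -0.17]]
0.08 [[0.5305, -0.1146], [0.6109, -0.146], [0.5913, -0.1967], [0.5111, -0.1651]]
rect [278.4 248.8] [22.7 38.2] 2.7
0.003 [[0.5153, 0.1541], [0.6144, 0.1529], [0.6131, 0.0938], [0.514, 0.0953]]
0.047 [[0.5142, 0.1485], [0.6097, 0.1473], [0.6085, 0.0904], [0.513, 0.0919]]
0.08 [[0.5135, 0.1443], [0.6062, 0.1432], [0.605, 0.0879], [0.5123, 0.0893]]
rect [238.  245.6] [24.  38.8] 0.7
0.003 [[0.5187, 0.2586], [0.6196, 0.2616], [0.6205, 0.1991], [0.5196, 0.1965]]
0.047 [[0.5176, 0.2491], [0.6148, 0.2521], [0.6156, 0.1919], [0.5184, 0.1894]]
0.08 [[0.5167, 0.2421], [0.6111, 0.2449], [0.6119, 0.1865], [0.5175, 0.184]]
mat [[0.6709, -0.0453], [0.6771, -0.2798], [0.4312, -0.2818], [0.4253, -0.0509]]
```

View pics/crop.png

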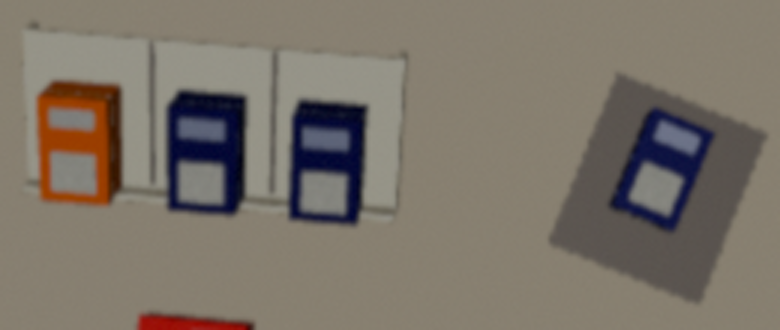

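The crop confirms it: the dark-blue kits are in the right and middle lanes (crop (325,165) and (205,155)), the orange carton is left, and the dark-blue base is on the mat at (660,170). Label and bar centroids share the same offsets on every lid, so I'll measure from those.

```bash
cat >> h.py <<'E'
def marks(im,uv,rad=24):
    """label, bar pixel centroids of the dark-blue carton near uv"""
    S=6; x0,y0=int(uv[0])-rad,int(uv[1])-rad
    c=cv2.resize(im[y0:y0+2*rad,x0:x0+2*rad],None,fx=S,fy=S,interpolation=cv2.INTER_CUBIC)
    b=cv2.inRange(cv2.cvtColor(c,cv2.COLOR_BGR2HSV),(100,120,0),(140,255,150))
    n,l,st,_=cv2.connectedComponentsWithStats(b)
    i=1+np.argmax(st[1:,4]); ks=cv2.findContours((l==i).astype(np.uint8),cv2.RETR_CCOMP,cv2.CHAIN_APPROX_NONE)
    out=[]
    for k,h in zip(ks[0],ks[1][0]):
        a=cv2.contourArea(k)
        if h[3]>=0 and a>25*S*S:
            M=cv2.moments(k); out.append((a/S/S,(M['m10']/M['m00']+.5)/S-.5+x0,(M['m01']/M['m00']+.5)/S-.5+y0))
    return np.array(sorted(out,reverse=True))
E
python3 - <<'E'
from h import *
im=cv2.imread("pics/top0.png")
k=marks(im,(390,251)); P=plane("top",k[:,1:],.047); print("base",k.round(2).tolist(),P.round(4).tolist())
d=P[1]-P[0]; print("len",np.hypot(d[0],d[1]),"yaw",np.arctan2(d[1],d[0]))
T=np.tan(np.radians(25))
# rack corners: back (z .09) and front (z ~ .0294+.016)
pk=np.array([[33,25],[405,53],[23,190],[393,218]])/3+[170,195]-.33
Bk=plane("top",pk[:2],.09); Fr=plane("top",pk[2:],.045); print("rack",Bk.round(4).tolist(),Fr.round(4).tolist(),np.linalg.norm(Bk[0]-Bk[1]),np.linalg.norm(Fr[0]-Fr[1]))
for uv in((278,249),(238,246)):
    k=marks(im,uv); print(k.round(2).tolist())
    lb=plane("top",k[:1,1:],.08)[0]; br=plane("top",k[1:2,1:],.098)[0]; d=br-lb
    print("kit",lb.round(4),br.round(4),"planlen",np.hypot(d[0],d[1]),"yaw",np.arctan2(d[1],d[0]))
q=sensors.observe()["tcp_rot"]; print(R.from_quat([q[1],q[2],q[3],q[0]]).as_matrix().round(3))
E
```

```text
base [[261.35, 388.27, 257.43], [125.24, 395.21, 240.44]] [[0.5467, -0.1552, 0.047], [0.5897, -0.1719, 0.047]]
len 0.0461253852239107 yaw -0.370214389943632
rack [[0.6631, 0.3551, 0.09], [0.6483, 0.0547, 0.09]] [[0.5316, 0.3708, 0.045], [0.5164, 0.0627, 0.045]] 0.3008097878263367 0.30854582686072907
[[261.92, 277.45, 258.82], [126.65, 278.03, 240.92]]
kit [0.5346 0.1176 0.08  ] [0.5767 0.1159 0.098 ] planlen 0.04208162652817409 yaw -0.04246093633736601
[[261.25, 236.52, 255.54], [125.08, 236.79, 237.67]]
kit [0.54   0.2169 0.08  ] [0.5819 0.2146 0.098 ] planlen 0.041953431444549015 yaw -0.05589469657389371
[[ 0.921  0.39  -0.001]
 [ 0.39  -0.921  0.001]
 [ 0.    -0.001 -1.   ]]
```

Call:
{"method": "apply_moves", "body": {
  "commands": [
    {"twist": 0.15, "claw": 0.85},
    {"twist": 0.15},
    {"twist": 0.15},
    {"dx": 0.0176, "dy": -0.044},
    {"dx": 0.0176, "dy": -0.044},
    {"dx": 0.0176, "dy": -0.044},
    {"dx": 0.0176, "dy": -0.044},
    {"dx": 0.0176, "dy": -0.044},
    {"dx": 0.0176, "dy": -0.044},
    {"dx": 0.0176, "dy": -0.044},
    {"dx": 0.0176, "dy": -0.044},
    {"dx": 0.0176, "dy": -0.044}
  ],
  "force": 15
}}

```text
$.commands[0]: bad value
```

```bash
cat >> h.py <<'E'
def togo(x,y,z,yaw):
    s=sensors.observe(); q=s["tcp_rot"]; M=R.from_quat([q[1],q[2],q[3],q[0]]).as_matrix()
    a=np.arctan2(M[1,0],M[0,0]); tw=(a-yaw+np.pi/2)%np.pi-np.pi/2
    d=np.array([x,y,z])-s["position"]
    print("t",round(s["time"],2),"pos",s["position"].round(4),"ang",round(a,4),"w",round(s["width"],3),"F",round(s["finger_force"],1),s["ft_force"].round(1),"q",s["qpos"].round(2))
    print("togo(tool axes now)",(M.T@d).round(4),"twist",round(tw,4))
E
python3 -c "
from h import *
togo(.559,.1164,.0585,-.0494)"
```

```text
t 0.1 pos [ 0.2437 -0.575   0.222 ] ang 0.4008 w 1.002 F 0.0 [-1.  -0.3  0.5] q [-1.19  0.42  1.63 -0.    1.09 -0.02]
togo(tool axes now) [ 0.5601 -0.5134  0.1642] twist 0.4502
```

Call:
{"method": "apply_moves", "body": {
  "commands": [
    {"dx": 0, "dy": 0, "dz": 0, "twist": 0.15, "claw": 0.85},
    {"dx": 0, "dy": 0, "dz": 0, "twist": 0.15, "claw": 0.85},
    {"dx": 0, "dy": 0, "dz": 0, "twist": 0.15, "claw": 0.85},
    {"dx": 0.0176, "dy": -0.044, "dz": 0, "twist": 0, "claw": 0.85},
    {"dx": 0.0176, "dy": -0.044, "dz": 0, "twist": 0, "claw": 0.85},
    {"dx": 0.0176, "dy": -0.044, "dz": 0, "twist": 0, "claw": 0.85},
    {"dx": 0.0176, "dy": -0.044, "dz": 0, "twist": 0, "claw": 0.85},
    {"dx": 0.0176, "dy": -0.044, "dz": 0, "twist": 0, "claw": 0.85},
    {"dx": 0.0176, "dy": -0.044, "dz": 0, "twist": 0, "claw": 0.85},
    {"dx": 0.0176, "dy": -0.044, "dz": 0, "twist": 0, "claw": 0.85},
    {"dx": 0.0176, "dy": -0.044, "dz": 0, "twist": 0, "claw": 0.85},
    {"dx": 0.0176, "dy": -0.044, "dz": 0, "twist": 0, "claw": 0.85}
  ],
  "force": 15
}}

```text
time: 1.6
position: [0.4219, -0.1862, 0.2226]
tcp_rot: [-0.0, 1.0, -0.025, -0.0]
ft_force: [0.7, 0.6, 0.4]
width: 0.848
finger_force: 0.0
```

```bash
python3 -c "
from h import *
togo(.559,.1164,.0585,-.0494)"
```

```text
t 1.6 pos [ 0.4219 -0.1862  0.2226] ang -0.0494 w 0.848 F 0.0 [0.7 0.6 0.4] q [-0.44  0.18  1.98  0.    0.98  1.18]
togo(tool axes now) [ 0.1221 -0.309   0.1641] twist -0.0
```

Call:
{"method": "apply_moves", "body": {
  "commands": [
    {"dx": 0.0174, "dy": -0.0441, "dz": 0, "twist": 0, "claw": 0.85},
    {"dx": 0.0174, "dy": -0.0441, "dz": 0, "twist": 0, "claw": 0.85},
    {"dx": 0.0174, "dy": -0.0441, "dz": 0, "twist": 0, "claw": 0.85},
    {"dx": 0.0174, "dy": -0.0441, "dz": 0, "twist": 0, "claw": 0.85},
    {"dx": 0.0174, "dy": -0.0441, "dz": 0, "twist": 0, "claw": 0.85},
    {"dx": 0.0174, "dy": -0.0441, "dz": 0, "twist": 0, "claw": 0.85},
    {"dx": 0.0174, "dy": -0.0441, "dz": 0, "twist": 0, "claw": 0.85},
    {"dx": 0, "dy": 0, "dz": 0.03, "twist": 0, "claw": 0.85},
    {"dx": 0, "dy": 0, "dz": 0.03, "twist": 0, "claw": 0.85},
    {"dx": 0, "dy": 0, "dz": 0, "twist": 0, "claw": 0.85}
  ]
}}

```text
time: 2.85
position: [0.5564, 0.1144, 0.1604]
tcp_rot: [0.001, 1.0, -0.024, -0.003]
ft_force: [0.2, -0.5, -0.2]
width: 0.848
finger_force: 0.0
```

```bash
python3 -c "
from h import *
togo(.559,.1164,.0585,-.0494)
im=optics.get_image('top'); im2=optics.get_image('scene')
cv2.imwrite('pics/c1.png',np.hstack([cv2.resize(im[195:305,220:320],None,fx=4,fy=4),cv2.resize(im2[190:300,310:410],None,fx=4,fy=4)]))"
```

```text
t 2.85 pos [0.5564 0.1144 0.1604] ang -0.0489 w 0.848 F 0.0 [ 0.2 -0.5 -0.2] q [ 0.18  0.42  1.8  -0.    0.92  1.8 ]
togo(tool axes now) [ 0.003  -0.0022  0.1019] twist 0.0005
```

View pics/c1.png

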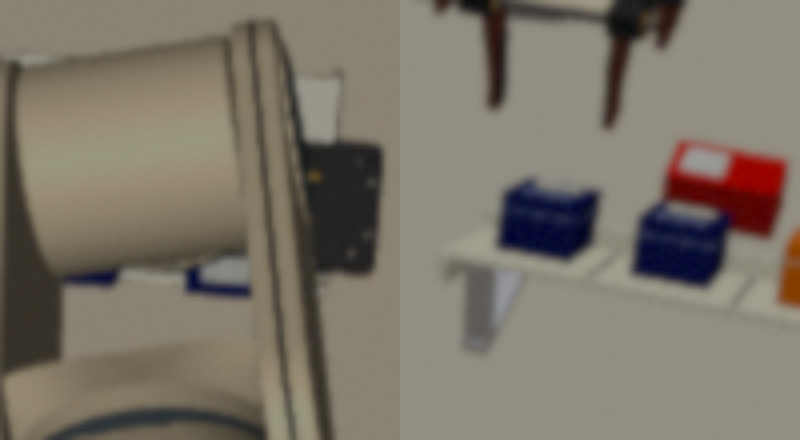

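The scene half shows the fingers at (495,100) and (610,120), above and either side of the right-lane kit at (548,220), so they straddle it. The arm hides it from the top camera. Descending and gripping.

Call:
{"method": "apply_moves", "body": {
  "commands": [
    {"dx": 0.003, "dy": -0.002, "dz": 0.03, "twist": 0, "claw": 0.85},
    {"dx": 0, "dy": 0, "dz": 0.03, "twist": 0, "claw": 0.85},
    {"dx": 0, "dy": 0, "dz": 0.025, "twist": 0, "claw": 0.85},
    {"dx": 0, "dy": 0, "dz": 0.017, "twist": 0, "claw": 0.85},
    {"dx": 0, "dy": 0, "dz": 0, "twist": 0, "claw": 0.85},
    {"dx": 0, "dy": 0, "dz": 0, "twist": 0, "claw": 0.5},
    {"dx": 0, "dy": 0, "dz": 0, "twist": 0, "claw": 0.5},
    {"dx": 0, "dy": 0, "dz": 0, "twist": 0, "claw": 0.5},
    {"dx": 0, "dy": 0, "dz": 0, "twist": 0, "claw": 0.5}
  ],
  "force": 12
}}

```text
time: 4.08
position: [0.5622, 0.1166, 0.0617]
tcp_rot: [-0.0, 1.0, -0.025, 0.001]
ft_force: [-1.4, -0.2, 6.2]
width: 0.633
finger_force: 12.0
```

Call:
{"method": "apply_moves", "body": {
  "commands": [
    {"dx": 0, "dy": 0, "dz": -0.01, "twist": 0, "claw": 0.5},
    {"dx": 0, "dy": 0, "dz": -0.02, "twist": 0, "claw": 0.5},
    {"dx": 0, "dy": 0, "dz": -0.03, "twist": 0, "claw": 0.5},
    {"dx": 0, "dy": 0, "dz": -0.03, "twist": 0, "claw": 0.5},
    {"dx": 0, "dy": 0, "dz": -0.03, "twist": 0, "claw": 0.5},
    {"dx": 0, "dy": 0, "dz": 0, "twist": 0, "claw": 0.5}
  ]
}}

```text
time: 4.82
position: [0.5627, 0.1167, 0.1829]
tcp_rot: [-0.0, 1.0, -0.025, 0.002]
ft_force: [0.9, 0.4, -3.2]
width: 0.638
finger_force: 12.0
```

```bash
python3 -c "
from h import *
togo(.559,.1164,.0585,-.0494)
im2=optics.get_image('scene')
cv2.imwrite('pics/c2.png',cv2.resize(im2[150:290,310:450],None,fx=4,fy=4,interpolation=2))"
```

```text
t 4.83 pos [0.5627 0.1167 0.1829] ang -0.0491 w 0.638 F 12.0 [ 0.9  0.4 -3.2] q [ 0.18  0.4   1.78 -0.    0.96  1.8 ]
togo(tool axes now) [-0.0042  0.0006  0.1244] twist 0.0003
```

View pics/c2.png

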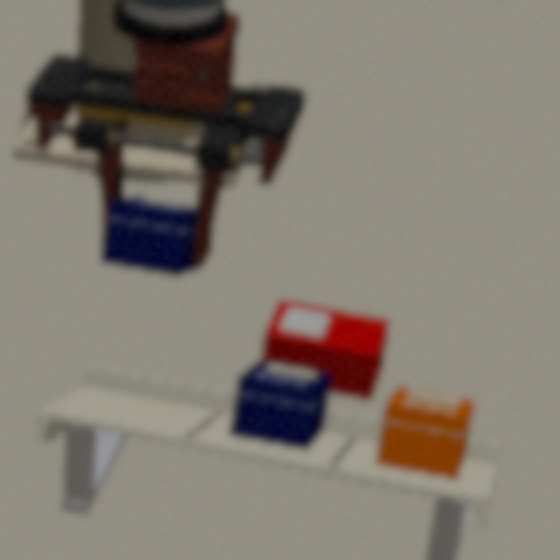

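The kit is held at (150,235), and the neighbouring kit and the orange carton haven't moved. Next I'll level it against the bare bench near (0.39, -0.10) at the base's yaw.

Call:
{"method": "apply_moves", "body": {
  "commands": [
    {"dx": 0, "dy": 0, "dz": 0, "twist": 0.161, "claw": 0.5},
    {"dx": 0, "dy": 0, "dz": 0, "twist": 0.16, "claw": 0.5},
    {"dx": -0.0138, "dy": 0.044, "dz": 0.01, "twist": 0, "claw": 0.5},
    {"dx": -0.0138, "dy": 0.044, "dz": 0.01, "twist": 0, "claw": 0.5},
    {"dx": -0.0138, "dy": 0.044, "dz": 0.02, "twist": 0, "claw": 0.5},
    {"dx": -0.0138, "dy": 0.044, "dz": 0.02, "twist": 0, "claw": 0.5},
    {"dx": -0.0138, "dy": 0.044, "dz": 0.02, "twist": 0, "claw": 0.5},
    {"dx": -0.0138, "dy": 0.044, "dz": 0.02, "twist": 0, "claw": 0.5},
    {"dx": 0, "dy": 0, "dz": 0.02, "twist": 0, "claw": 0.5},
    {"dx": 0, "dy": 0, "dz": 0.015, "twist": 0, "claw": 0.5},
    {"dx": 0, "dy": 0, "dz": 0, "twist": 0, "claw": 0.5}
  ]
}}

```text
time: 6.25
position: [0.3868, -0.0993, 0.044]
tcp_rot: [-0.0, 0.983, -0.184, -0.002]
ft_force: [-0.5, -0.6, -2.8]
width: 0.638
finger_force: 12.0
```

```bash
python3 -c "
from h import *
togo(.39,-.10,.008,-.37)"
```

```text
t 6.25 pos [ 0.3868 -0.0993  0.044 ] ang -0.3706 w 0.638 F 12.0 [-0.5 -0.6 -2.8] q [-0.28  0.45  2.21 -0.    0.49  1.66]
togo(tool axes now) [ 0.0034 -0.0005  0.036 ] twist -0.0006
```

Now lower slowly so the low edge touches first and the carton pivots level between the pads.

Call:
{"method": "apply_moves", "body": {
  "commands": [
    {"dx": 0, "dy": 0, "dz": 0.008, "twist": 0, "claw": 0.5},
    {"dx": 0, "dy": 0, "dz": 0.006, "twist": 0, "claw": 0.5},
    {"dx": 0, "dy": 0, "dz": 0.005, "twist": 0, "claw": 0.5},
    {"dx": 0, "dy": 0, "dz": 0.005, "twist": 0, "claw": 0.5}
  ],
  "force": 8
}}

```text
time: 6.75
position: [0.3907, -0.1002, 0.022]
tcp_rot: [0.0, 0.983, -0.184, 0.002]
ft_force: [3.6, -1.1, 4.2]
width: 0.638
finger_force: 8.0
```

Call:
{"method": "apply_moves", "body": {
  "commands": [
    {"dx": 0, "dy": 0, "dz": 0.004, "twist": 0, "claw": 0.5},
    {"dx": 0, "dy": 0, "dz": 0.004, "twist": 0, "claw": 0.5},
    {"dx": 0, "dy": 0, "dz": 0.003, "twist": 0, "claw": 0.5}
  ]
}}

```text
time: 7.12
position: [0.3886, -0.0996, 0.0104]
tcp_rot: [-0.0, 0.983, -0.184, -0.0]
ft_force: [2.3, -0.3, 2.2]
width: 0.639
finger_force: 8.0
```

Call:
{"method": "apply_moves", "body": {
  "commands": [
    {"dx": 0, "dy": 0, "dz": 0.002, "twist": 0, "claw": 0.5},
    {"dx": 0, "dy": 0, "dz": 0.002, "twist": 0, "claw": 0.5},
    {"dx": 0, "dy": 0, "dz": 0, "twist": 0, "claw": 0.5}
  ]
}}

```text
time: 7.5
position: [0.3881, -0.0995, 0.0064]
tcp_rot: [-0.0, 0.983, -0.184, -0.001]
ft_force: [-0.3, -1.0, -1.1]
width: 0.636
finger_force: 8.0
```

```bash
python3 -c "
from h import *
im2=optics.get_image('scene')
togo(.39,-.10,.008,-.37)
u,v=proj('scene',[.39,-.1,.02])[0].astype(int); print(u,v)
cv2.imwrite('pics/c3.png',cv2.resize(im2[v-50:v+50,u-60:u+60],None,fx=5,fy=5,interpolation=2))"
```

```text
t 7.55 pos [ 0.388  -0.0995  0.0064] ang -0.3702 w 0.638 F 8.0 [ 0.5  0.3 -2.3] q [-0.28  0.54  2.21  0.    0.39  1.66]
togo(tool axes now) [ 0.002  -0.0002 -0.0016] twist -0.0002
292 220
```

View pics/c3.png

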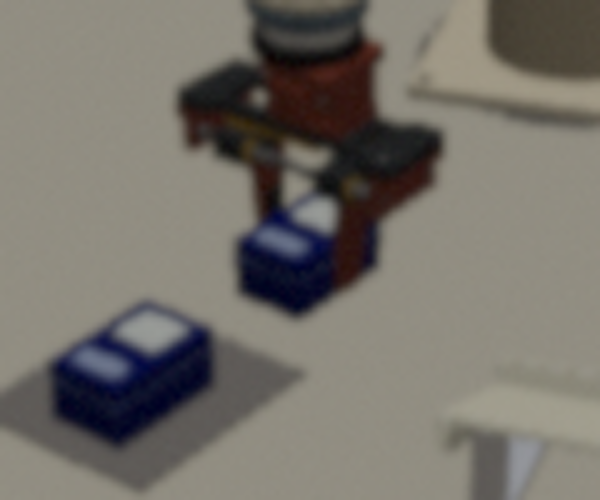

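The carton at (308,255) looks level between the fingers, label at the robot end, same as the base. I'll ease down a little more and release.

Call:
{"method": "apply_moves", "body": {
  "commands": [
    {"dx": 0, "dy": 0, "dz": 0.0015, "twist": 0, "claw": 0.5},
    {"dx": 0, "dy": 0, "dz": 0.001, "twist": 0, "claw": 0.5}
  ]
}}

```text
time: 7.8
position: [0.3884, -0.0996, 0.0045]
tcp_rot: [-0.0, 0.983, -0.184, -0.0]
ft_force: [-0.1, -0.8, 11.3]
width: 0.636
finger_force: 8.0
```

Call:
{"method": "apply_moves", "body": {
  "commands": [
    {"dx": 0, "dy": 0, "dz": 0, "twist": 0, "claw": 0.85},
    {"dx": 0, "dy": 0, "dz": 0, "twist": 0, "claw": 0.85},
    {"dx": 0, "dy": 0, "dz": -0.03, "twist": 0, "claw": 0.85},
    {"dx": 0, "dy": 0, "dz": -0.05, "twist": 0, "claw": 0.85},
    {"dx": 0, "dy": 0, "dz": -0.05, "twist": 0, "claw": 0.85},
    {"dx": 0, "dy": 0, "dz": -0.05, "twist": -0.161, "claw": 0.85},
    {"dx": 0, "dy": 0, "dz": 0, "twist": -0.16, "claw": 0.85}
  ]
}}

```text
time: 8.68
position: [0.3909, -0.1003, 0.1876]
tcp_rot: [0.001, 1.0, -0.022, 0.004]
ft_force: [-0.3, 0.1, -0.2]
width: 0.849
finger_force: 0.0
```

```bash
python3 -c "
from h import *
togo(.565,.2157,.0615,-.0494)"
```

```text
t 8.68 pos [ 0.3909 -0.1003  0.1876] ang -0.0439 w 0.849 F 0.0 [-0.3  0.1 -0.2] q [-0.28  0.14  2.13  0.    0.86  1.33]
togo(tool axes now) [ 0.1592 -0.3235  0.1267] twist 0.0055
```

Call:
{"method": "apply_moves", "body": {
  "commands": [
    {"dx": 0.0198, "dy": -0.0405, "dz": 0, "twist": 0, "claw": 0.85},
    {"dx": 0.0198, "dy": -0.0405, "dz": 0, "twist": 0, "claw": 0.85},
    {"dx": 0.0198, "dy": -0.0405, "dz": 0, "twist": 0, "claw": 0.85},
    {"dx": 0.0198, "dy": -0.0405, "dz": 0, "twist": 0, "claw": 0.85},
    {"dx": 0.0198, "dy": -0.0405, "dz": 0, "twist": 0, "claw": 0.85},
    {"dx": 0.0198, "dy": -0.0405, "dz": 0, "twist": 0, "claw": 0.85},
    {"dx": 0.0198, "dy": -0.0405, "dz": 0, "twist": 0, "claw": 0.85},
    {"dx": 0.0198, "dy": -0.0405, "dz": 0, "twist": 0, "claw": 0.85},
    {"dx": 0, "dy": 0, "dz": 0.03, "twist": 0, "claw": 0.85},
    {"dx": 0, "dy": 0, "dz": 0, "twist": 0, "claw": 0.85}
  ]
}}

```text
time: 9.93
position: [0.5607, 0.2158, 0.1517]
tcp_rot: [0.001, 1.0, -0.024, -0.003]
ft_force: [-0.6, -0.6, 0.2]
width: 0.853
finger_force: 0.0
```

```bash
python3 -c "
from h import *
togo(.565,.2157,.0615,-.0494)"
```

```text
t 9.93 pos [0.5607 0.2158 0.1517] ang -0.0484 w 0.853 F 0.0 [-0.6 -0.6  0.2] q [ 0.35  0.48  1.73 -0.    0.94  1.97]
togo(tool axes now) [ 0.0047 -0.0003  0.0902] twist 0.001
```

Call:
{"method": "apply_moves", "body": {
  "commands": [
    {"dx": 0.001, "dy": 0, "dz": 0.03, "twist": 0, "claw": 0.85},
    {"dx": 0, "dy": 0, "dz": 0.03, "twist": 0, "claw": 0.85},
    {"dx": 0, "dy": 0, "dz": 0.02, "twist": 0, "claw": 0.85},
    {"dx": 0, "dy": 0, "dz": 0.01, "twist": 0, "claw": 0.85},
    {"dx": 0, "dy": 0, "dz": 0, "twist": 0, "claw": 0.85}
  ],
  "force": 12
}}

```text
time: 10.55
position: [0.5638, 0.2159, 0.0641]
tcp_rot: [0.0, 1.0, -0.025, -0.0]
ft_force: [0.2, -0.7, -0.7]
width: 0.855
finger_force: 0.0
```

Call:
{"method": "apply_moves", "body": {
  "commands": [
    {"dx": 0, "dy": 0, "dz": 0.002, "twist": 0, "claw": 0.5},
    {"dx": 0, "dy": 0, "dz": 0, "twist": 0, "claw": 0.5},
    {"dx": 0, "dy": 0, "dz": 0, "twist": 0, "claw": 0.5},
    {"dx": 0, "dy": 0, "dz": 0, "twist": 0, "claw": 0.5}
  ]
}}

```text
time: 11.05
position: [0.5643, 0.2162, 0.0629]
tcp_rot: [-0.0, 1.0, -0.025, 0.0]
ft_force: [-1.6, -1.1, 4.5]
width: 0.639
finger_force: 12.0
```

Call:
{"method": "apply_moves", "body": {
  "commands": [
    {"dx": 0, "dy": 0, "dz": -0.01, "twist": 0, "claw": 0.5},
    {"dx": 0, "dy": 0, "dz": -0.02, "twist": 0, "claw": 0.5},
    {"dx": 0, "dy": 0, "dz": -0.03, "twist": 0, "claw": 0.5},
    {"dx": 0, "dy": 0, "dz": -0.03, "twist": 0, "claw": 0.5},
    {"dx": 0, "dy": 0, "dz": -0.02, "twist": 0, "claw": 0.5},
    {"dx": 0, "dy": 0, "dz": 0, "twist": 0.161, "claw": 0.5},
    {"dx": 0, "dy": 0, "dz": 0, "twist": 0.16, "claw": 0.5},
    {"dx": 0, "dy": 0, "dz": 0, "twist": 0, "claw": 0.5}
  ]
}}

```text
time: 12.05
position: [0.564, 0.2161, 0.1733]
tcp_rot: [-0.0, 0.983, -0.183, 0.0]
ft_force: [0.9, 0.4, -2.0]
width: 0.636
finger_force: 12.0
```

```bash
python3 -c "
from h import *
togo(.41,.05,.045,-.37)"
```

```text
t 12.05 pos [0.564  0.2161 0.1733] ang -0.3687 w 0.636 F 12.0 [ 0.9  0.4 -2. ] q [0.35 0.45 1.71 0.   0.97 2.29]
togo(tool axes now) [-0.0838  0.2105  0.1281] twist 0.0013
```

Call:
{"method": "apply_moves", "body": {
  "commands": [
    {"dx": -0.014, "dy": 0.035, "dz": 0, "twist": 0, "claw": 0.5},
    {"dx": -0.014, "dy": 0.035, "dz": 0, "twist": 0, "claw": 0.5},
    {"dx": -0.014, "dy": 0.035, "dz": 0, "twist": 0, "claw": 0.5},
    {"dx": -0.014, "dy": 0.035, "dz": 0.025, "twist": 0, "claw": 0.5},
    {"dx": -0.014, "dy": 0.035, "dz": 0.03, "twist": 0, "claw": 0.5},
    {"dx": -0.014, "dy": 0.035, "dz": 0.03, "twist": 0, "claw": 0.5},
    {"dx": 0, "dy": 0, "dz": 0.03, "twist": 0, "claw": 0.5},
    {"dx": 0, "dy": 0, "dz": 0.012, "twist": 0, "claw": 0.5},
    {"dx": 0, "dy": 0, "dz": 0, "twist": 0, "claw": 0.5}
  ],
  "force": 8
}}

```text
time: 13.18
position: [0.41, 0.0509, 0.0451]
tcp_rot: [0.0, 0.983, -0.183, -0.0]
ft_force: [-0.1, -0.0, -2.4]
width: 0.642
finger_force: 8.0
```

Call:
{"method": "apply_moves", "body": {
  "commands": [
    {"dx": 0, "dy": 0, "dz": 0.008, "twist": 0, "claw": 0.5},
    {"dx": 0, "dy": 0, "dz": 0.006, "twist": 0, "claw": 0.5},
    {"dx": 0, "dy": 0, "dz": 0.005, "twist": 0, "claw": 0.5},
    {"dx": 0, "dy": 0, "dz": 0.005, "twist": 0, "claw": 0.5},
    {"dx": 0, "dy": 0, "dz": 0.004, "twist": 0, "claw": 0.5},
    {"dx": 0, "dy": 0, "dz": 0.004, "twist": 0, "claw": 0.5},
    {"dx": 0, "dy": 0, "dz": 0.003, "twist": 0, "claw": 0.5},
    {"dx": 0, "dy": 0, "dz": 0.0, "twist": 0, "claw": 0.5}
  ]
}}

```text
time: 14.18
position: [0.4085, 0.0506, 0.0097]
tcp_rot: [0.0, 0.983, -0.184, -0.001]
ft_force: [0.0, 0.6, -1.6]
width: 0.636
finger_force: 8.0
```

Call:
{"method": "apply_moves", "body": {
  "commands": [
    {"dx": 0, "dy": 0, "dz": 0.002, "twist": 0, "claw": 0.5},
    {"dx": 0, "dy": 0, "dz": 0.002, "twist": 0, "claw": 0.5},
    {"dx": 0, "dy": 0, "dz": 0.001, "twist": 0, "claw": 0.5}
  ]
}}

```text
time: 14.55
position: [0.4093, 0.0506, 0.0054]
tcp_rot: [0.0, 0.983, -0.184, -0.0]
ft_force: [-1.2, -2.3, 11.0]
width: 0.64
finger_force: 8.0
```

Call:
{"method": "apply_moves", "body": {
  "commands": [
    {"dx": 0, "dy": 0, "dz": 0, "twist": 0, "claw": 0.85},
    {"dx": 0, "dy": 0, "dz": 0, "twist": 0, "claw": 0.85},
    {"dx": 0, "dy": 0, "dz": -0.03, "twist": 0, "claw": 0.85},
    {"dx": 0, "dy": 0, "dz": -0.05, "twist": 0, "claw": 0.85},
    {"dx": 0, "dy": 0, "dz": -0.05, "twist": 0, "claw": 0.85},
    {"dx": -0.03, "dy": -0.039, "dz": 0, "twist": 0, "claw": 0.85},
    {"dx": -0.03, "dy": -0.039, "dz": 0, "twist": 0, "claw": 0.85},
    {"dx": -0.03, "dy": -0.039, "dz": 0, "twist": 0, "claw": 0.85},
    {"dx": -0.03, "dy": -0.039, "dz": 0, "twist": 0, "claw": 0.85},
    {"dx": -0.03, "dy": -0.039, "dz": 0, "twist": 0, "claw": 0.85},
    {"dx": -0.03, "dy": -0.039, "dz": 0, "twist": 0, "claw": 0.85},
    {"dx": -0.03, "dy": -0.039, "dz": 0, "twist": 0, "claw": 0.85}
  ]
}}

```text
time: 16.05
position: [0.3322, 0.3519, 0.1336]
tcp_rot: [-0.029, 0.986, -0.159, -0.03]
ft_force: [0.2, -0.3, 0.2]
width: 0.849
finger_force: 0.0
```

```bash
cat >> h.py <<'E'
def carton(im,approx,zlid):
    k=marks(im,proj("top",approx)[0]); P=plane("top",k[:2,1:],zlid); d=P[1]-P[0]
    return k[:,0].round(0),P[0,:2],P[1,:2],np.hypot(*d[:2]),np.arctan2(d[1],d[0])
E
python3 - <<'E'
from h import *
S=[optics.get_image('top') for _ in range(4)]; im=np.mean(S,axis=0).astype(np.uint8)
cv2.imwrite("pics/t2.png",im)
for n,a,z in(("base",(.563,-.160,.047),.047),("A",(.39,-.1,.044),.044),("B",(.41,.05,.044),.044)):
    try:
        k,l,b,L,y=carton(im,a,z); c=l+.0171*np.array([np.cos(y),np.sin(y)]); print(n,k,"label",l.round(4),"c",c.round(4),round(L,4),"yaw",round(y,4))
    except Exception as e: print(n,e)
togo(.39,-.1,.1,-.37)
cv2.imwrite("pics/c4.png",cv2.resize(im[200:400,200:460],None,fx=3,fy=3,interpolation=2))
E
```

```text
base [261. 125.] label [ 0.5467 -0.1552] c [ 0.5626 -0.1614] 0.0461 yaw -0.37
A [268. 129.] label [ 0.3718 -0.0951] c [ 0.3877 -0.1013] 0.046 yaw -0.372
B [268. 132.] label [0.3962 0.0537] c [0.4121 0.0475] 0.046 yaw -0.3682
t 16.25 pos [0.3325 0.3503 0.1335] ang -0.3178 w 0.85 F 0.0 [-0.3 -0.8  0.1] q [0.73 0.35 2.01 0.12 0.78 2.54]
togo(tool axes now) [0.1972 0.4103 0.0008] twist 0.0522
```

View pics/c4.png

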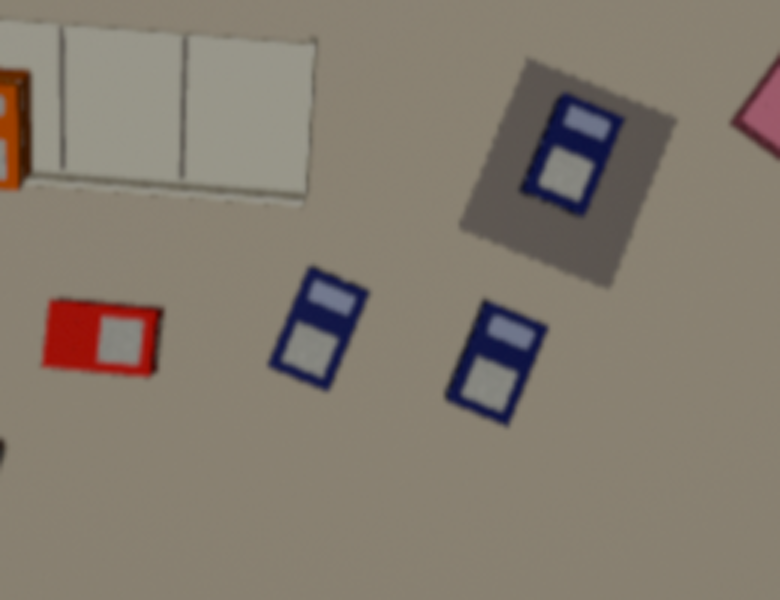

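All three cartons lie flat with matching marks (46 mm apart) and yaws within 0.004 rad. In the crop B is at (318,328), A at (497,362) and the base at (573,155), unmoved. I'll regrasp B first.

```bash
python3 -c "
from h import *
togo(.4128,.0493,.10,-.37)"
```

```text
t 16.25 pos [0.3325 0.3503 0.1335] ang -0.3178 w 0.85 F 0.0 [-0.3 -0.8  0.1] q [0.73 0.35 2.01 0.12 0.78 2.54]
togo(tool axes now) [0.1722 0.2616 0.0095] twist 0.0522
```

Call:
{"method": "apply_moves", "body": {
  "commands": [
    {"dx": 0.03, "dy": 0.039, "dz": 0, "twist": 0, "claw": 0.85},
    {"dx": 0.03, "dy": 0.039, "dz": 0, "twist": 0, "claw": 0.85},
    {"dx": 0.03, "dy": 0.039, "dz": 0, "twist": 0, "claw": 0.85},
    {"dx": 0.03, "dy": 0.039, "dz": 0, "twist": 0, "claw": 0.85},
    {"dx": 0.03, "dy": 0.039, "dz": 0, "twist": 0, "claw": 0.85},
    {"dx": 0.03, "dy": 0.039, "dz": 0, "twist": 0, "claw": 0.85},
    {"dx": 0, "dy": 0.0, "dz": 0, "twist": 0, "claw": 0.85},
    {"dx": 0, "dy": 0.0, "dz": 0, "twist": 0, "claw": 0.85}
  ]
}}

```text
time: 17.25
position: [0.4287, 0.0722, 0.1103]
tcp_rot: [-0.029, 0.986, -0.16, -0.03]
ft_force: [-0.2, 0.6, 0.1]
width: 0.851
finger_force: 0.0
```

```bash
python3 -c "
from h import *
togo(.4128,.0493,.10,-.37)"
```

```text
t 17.25 pos [0.4287 0.0722 0.1103] ang -0.3205 w 0.851 F 0.0 [-0.2  0.6  0.1] q [0.09 0.35 2.09 0.11 0.74 1.9 ]
togo(tool axes now) [-0.0072  0.0273  0.0095] twist 0.0495
```

The tool hit joint 6's limit while retreating and picked up a tilt of about 4.8° (q4 = 0.11). I need to undo that before grasping. Pushing against the opposite joint-6 limit at the same azimuth (about 0.64) should reverse it, and the half-turned grasp is equivalent.

Call:
{"method": "apply_moves", "body": {
  "commands": [
    {"dx": 0, "dy": 0, "dz": -0.04, "twist": -0.186, "claw": 0.85},
    {"dx": 0, "dy": 0, "dz": -0.04, "twist": -0.186, "claw": 0.85},
    {"dx": 0, "dy": 0, "dz": 0, "twist": -0.186, "claw": 0.85},
    {"dx": 0, "dy": 0, "dz": 0, "twist": -0.186, "claw": 0.85},
    {"dx": 0, "dy": 0, "dz": 0, "twist": -0.186, "claw": 0.85},
    {"dx": 0, "dy": 0, "dz": 0, "twist": -0.186, "claw": 0.85},
    {"dx": 0, "dy": 0, "dz": 0, "twist": -0.186, "claw": 0.85},
    {"dx": 0, "dy": 0, "dz": 0, "twist": -0.186, "claw": 0.85},
    {"dx": 0, "dy": 0, "dz": 0, "twist": -0.186, "claw": 0.85},
    {"dx": 0, "dy": 0, "dz": 0, "twist": -0.186, "claw": 0.85},
    {"dx": 0, "dy": 0, "dz": 0, "twist": -0.186, "claw": 0.85},
    {"dx": 0, "dy": 0, "dz": 0, "twist": -0.186, "claw": 0.85}
  ]
}}

```text
time: 18.75
position: [0.4326, 0.0686, 0.19]
tcp_rot: [-0.04, 0.573, 0.818, 0.013]
ft_force: [0.7, -0.1, -0.1]
width: 0.851
finger_force: 0.0
```

```bash
cat >> h.py <<'E'
def tilt():
    q=sensors.observe()["tcp_rot"]; z=R.from_quat([q[1],q[2],q[3],q[0]]).as_matrix()[:,2]
    print("tilt",z[:2].round(4),"toward az",round(np.arctan2(z[1],z[0]),3),"mag",round(np.hypot(*z[:2]),4))
E
python3 -c "
from h import *
togo(.36,.27,.18,-.37); tilt()"
```

```text
t 18.75 pos [0.4326 0.0686 0.19  ] ang 1.919 w 0.851 F 0.0 [ 0.7 -0.1 -0.1] q [ 0.08  0.22  2.03  0.09  0.94 -0.32]
togo(tool axes now) [0.2126 0.0012 0.0271] twist -0.8526
tilt [-0.0496  0.067 ] toward az 2.208 mag 0.0834
```

Call:
{"method": "apply_moves", "body": {
  "commands": [
    {"dx": 0.0425, "dy": 0, "dz": 0, "twist": 0, "claw": 0.85},
    {"dx": 0.0425, "dy": 0, "dz": 0, "twist": 0, "claw": 0.85},
    {"dx": 0.0425, "dy": 0, "dz": 0, "twist": 0, "claw": 0.85},
    {"dx": 0.0425, "dy": 0, "dz": 0, "twist": 0, "claw": 0.85},
    {"dx": 0.0425, "dy": 0, "dz": 0, "twist": -0.186, "claw": 0.85},
    {"dx": 0, "dy": 0, "dz": 0, "twist": -0.186, "claw": 0.85},
    {"dx": 0, "dy": 0, "dz": 0, "twist": -0.186, "claw": 0.85},
    {"dx": 0, "dy": 0, "dz": 0, "twist": -0.186, "claw": 0.85},
    {"dx": 0, "dy": 0, "dz": 0, "twist": -0.186, "claw": 0.85},
    {"dx": 0, "dy": 0, "dz": 0, "twist": -0.186, "claw": 0.85},
    {"dx": 0, "dy": 0, "dz": 0, "twist": -0.186, "claw": 0.85},
    {"dx": 0, "dy": 0, "dz": 0, "twist": -0.186, "claw": 0.85}
  ]
}}

```text
time: 20.25
position: [0.3614, 0.2677, 0.2069]
tcp_rot: [-0.02, -0.133, 0.99, 0.036]
ft_force: [0.5, 0.5, -0.4]
width: 0.852
finger_force: 0.0
```

Call:
{"method": "apply_moves", "body": {
  "commands": [
    {"dx": 0, "dy": 0, "dz": 0, "twist": -0.186, "claw": 0.85},
    {"dx": 0, "dy": 0, "dz": 0, "twist": -0.186, "claw": 0.85},
    {"dx": 0, "dy": 0, "dz": 0, "twist": -0.186, "claw": 0.85},
    {"dx": 0, "dy": 0, "dz": 0, "twist": -0.186, "claw": 0.85},
    {"dx": 0, "dy": 0, "dz": 0, "twist": -0.186, "claw": 0.85},
    {"dx": 0, "dy": 0, "dz": 0, "twist": -0.186, "claw": 0.85}
  ]
}}

```text
time: 21.0
position: [0.3614, 0.2677, 0.2069]
tcp_rot: [0.002, -0.637, 0.77, 0.042]
ft_force: [0.4, -0.0, -0.1]
width: 0.85
finger_force: 0.0
```

```bash
python3 -c "
from h import *
togo(.36,.27,.18,-.37); tilt()"
```

```text
t 21.0 pos [0.3614 0.2677 0.2069] ang -1.7609 w 0.85 F 0.0 [ 0.4 -0.  -0.1] q [ 0.55  0.19  2.02  0.1   0.95 -2.46]
togo(tool axes now) [-0.0005  0.0001  0.0271] twist -1.3909
tilt [-0.0497  0.0668] toward az 2.21 mag 0.0832
```

Call:
{"method": "apply_moves", "body": {
  "commands": [
    {"dx": 0, "dy": 0, "dz": 0, "twist": -0.15, "claw": 0.85},
    {"dx": 0, "dy": 0, "dz": 0, "twist": -0.15, "claw": 0.85},
    {"dx": 0, "dy": 0, "dz": 0, "twist": -0.15, "claw": 0.85}
  ]
}}

```text
time: 21.38
position: [0.3231, 0.3145, 0.2081]
tcp_rot: [-0.001, 0.768, -0.641, 0.013]
ft_force: [1.0, 0.1, 0.4]
width: 0.848
finger_force: 0.0
```

```bash
python3 -c "
from h import *
togo(.36,.27,.18,-.37); tilt()"
```

```text
t 21.38 pos [0.3231 0.3145 0.2081] ang -1.3908 w 0.848 F 0.0 [1.  0.1 0.4] q [ 0.76  0.18  2.02 -0.03  0.94 -2.54]
togo(tool axes now) [ 0.0498 -0.0278  0.0296] twist -1.0208
tilt [ 0.0215 -0.015 ] toward az -0.61 mag 0.0262
```

The tilt is down to 0.026 rad, and nearly all of it lies along the carton length (pitch). That's harmless because the pads stay square to the sides. Next is the half-turn to the equivalent grasp yaw.

Call:
{"method": "apply_moves", "body": {
  "commands": [
    {"dx": 0, "dy": 0, "dz": 0, "twist": 0.177, "claw": 0.85},
    {"dx": 0, "dy": 0, "dz": 0, "twist": 0.177, "claw": 0.85},
    {"dx": 0, "dy": 0, "dz": 0, "twist": 0.177, "claw": 0.85},
    {"dx": 0, "dy": 0, "dz": 0, "twist": 0.177, "claw": 0.85},
    {"dx": 0, "dy": 0, "dz": 0, "twist": 0.177, "claw": 0.85},
    {"dx": 0, "dy": 0, "dz": 0, "twist": 0.177, "claw": 0.85},
    {"dx": 0, "dy": 0, "dz": 0, "twist": 0.177, "claw": 0.85},
    {"dx": 0, "dy": 0, "dz": 0, "twist": 0.177, "claw": 0.85},
    {"dx": 0, "dy": 0, "dz": 0, "twist": 0.177, "claw": 0.85},
    {"dx": 0, "dy": 0, "dz": 0, "twist": 0.177, "claw": 0.85},
    {"dx": 0, "dy": 0, "dz": 0, "twist": 0.177, "claw": 0.85},
    {"dx": 0, "dy": 0, "dz": 0, "twist": 0.174, "claw": 0.85}
  ]
}}

```text
time: 22.88
position: [0.3231, 0.3139, 0.2079]
tcp_rot: [0.011, 0.188, 0.982, -0.005]
ft_force: [-0.7, -0.4, 0.2]
width: 0.848
finger_force: 0.0
```

```bash
python3 -c "
from h import *
togo(.4128,.0493,.06,-.37); tilt()"
```

```text
t 22.88 pos [0.3231 0.3139 0.2079] ang 2.763 w 0.848 F 0.0 [-0.7 -0.4  0.2] q [ 0.76  0.18  2.02 -0.03  0.94 -0.41]
togo(tool axes now) [-0.1776 -0.2118  0.1535] twist -0.0086
tilt [ 0.0198 -0.0147] toward az -0.637 mag 0.0247
```

Call:
{"method": "apply_moves", "body": {
  "commands": [
    {"dx": -0.0296, "dy": -0.0353, "dz": 0, "twist": 0, "claw": 0.85},
    {"dx": -0.0296, "dy": -0.0353, "dz": 0, "twist": 0, "claw": 0.85},
    {"dx": -0.0296, "dy": -0.0353, "dz": 0, "twist": 0, "claw": 0.85},
    {"dx": -0.0296, "dy": -0.0353, "dz": 0.02, "twist": 0, "claw": 0.85},
    {"dx": -0.0296, "dy": -0.0353, "dz": 0.03, "twist": 0, "claw": 0.85},
    {"dx": -0.0296, "dy": -0.0353, "dz": 0.03, "twist": 0, "claw": 0.85},
    {"dx": 0, "dy": 0, "dz": 0.035, "twist": 0, "claw": 0.85},
    {"dx": 0, "dy": 0, "dz": 0.03, "twist": 0, "claw": 0.85},
    {"dx": 0, "dy": 0, "dz": 0, "twist": 0, "claw": 0.85},
    {"dx": 0, "dy": 0, "dz": 0, "twist": 0, "claw": 0.85}
  ]
}}

```text
time: 24.12
position: [0.4151, 0.0501, 0.0693]
tcp_rot: [0.011, 0.186, 0.983, -0.005]
ft_force: [0.5, -0.1, 0.2]
width: 0.853
finger_force: 0.0
```

```bash
python3 -c "
from h import *
togo(.4128,.0493,.006,-.37); tilt()"
```

```text
t 24.12 pos [0.4151 0.0501 0.0693] ang 2.7681 w 0.853 F 0.0 [ 0.5 -0.1  0.2] q [ 0.1   0.4   2.18 -0.03  0.54 -1.07]
togo(tool axes now) [ 0.0034 -0.0012  0.0632] twist -0.0035
tilt [ 0.0206 -0.0143] toward az -0.606 mag 0.0251
```

Call:
{"method": "apply_moves", "body": {
  "commands": [
    {"dx": 0.003, "dy": -0.001, "dz": 0.025, "twist": -0.0035, "claw": 0.85},
    {"dx": 0, "dy": 0, "dz": 0.02, "twist": 0, "claw": 0.85},
    {"dx": 0, "dy": 0, "dz": 0.012, "twist": 0, "claw": 0.85},
    {"dx": 0, "dy": 0, "dz": 0.005, "twist": 0, "claw": 0.85},
    {"dx": 0, "dy": 0, "dz": 0, "twist": 0, "claw": 0.5},
    {"dx": 0, "dy": 0, "dz": 0, "twist": 0, "claw": 0.5},
    {"dx": 0, "dy": 0, "dz": 0, "twist": 0, "claw": 0.5},
    {"dx": 0, "dy": 0, "dz": 0, "twist": 0, "claw": 0.5}
  ],
  "force": 15
}}

```text
time: 25.12
position: [0.4136, 0.0487, 0.007]
tcp_rot: [0.012, 0.185, 0.983, -0.005]
ft_force: [-1.5, -0.2, 6.4]
width: 0.637
finger_force: 15.0
```

```bash
python3 -c "
from h import *
togo(.4128,.0493,.006,-.37); tilt()
s=sensors.observe()['position']; u=np.array([.932,-.362]); print('along offset from B centre',(s[:2]-[.4121,.0475])@u, 'lat',(s[:2]-[.4121,.0475])@[.362,.932])"
```

```text
t 25.12 pos [0.4136 0.0487 0.007 ] ang 2.77 w 0.637 F 15.0 [-1.5 -0.2  6.4] q [ 0.1   0.55  2.19 -0.04  0.38 -1.06]
togo(tool axes now) [0.001  0.0003 0.001 ] twist -0.0016
tilt [ 0.0212 -0.0142] toward az -0.59 mag 0.0256
along offset from B centre 0.0010043998096378982 lat 0.0016770910143999451
```

Call:
{"method": "apply_moves", "body": {
  "commands": [
    {"dx": 0, "dy": 0, "dz": -0.02, "twist": 0, "claw": 0.5},
    {"dx": 0, "dy": 0, "dz": -0.04, "twist": 0, "claw": 0.5},
    {"dx": 0, "dy": 0, "dz": -0.04, "twist": -0.0015, "claw": 0.5},
    {"dx": 0, "dy": 0, "dz": 0, "twist": 0, "claw": 0.5}
  ]
}}

```text
time: 25.62
position: [0.4129, 0.0503, 0.1086]
tcp_rot: [0.014, 0.184, 0.983, -0.004]
ft_force: [1.7, 0.4, -2.7]
width: 0.635
finger_force: 15.0
```

```bash
python3 -c "
from h import *
togo(.5642,-.1601,.105,-.37)"
```

```text
t 25.62 pos [0.4129 0.0503 0.1086] ang 2.7716 w 0.635 F 15.0 [ 1.7  0.4 -2.7] q [ 0.1   0.31  2.17 -0.03  0.64 -1.07]
togo(tool axes now) [-0.2169 -0.1414  0.0104] twist -0.0
```

Call:
{"method": "apply_moves", "body": {
  "commands": [
    {"dx": -0.036, "dy": -0.0235, "dz": 0, "twist": 0, "claw": 0.5},
    {"dx": -0.036, "dy": -0.0235, "dz": 0, "twist": 0, "claw": 0.5},
    {"dx": -0.036, "dy": -0.0235, "dz": 0, "twist": 0, "claw": 0.5},
    {"dx": -0.036, "dy": -0.0235, "dz": 0, "twist": 0, "claw": 0.5},
    {"dx": -0.036, "dy": -0.0235, "dz": 0, "twist": 0, "claw": 0.5},
    {"dx": -0.036, "dy": -0.0235, "dz": 0.01, "twist": 0, "claw": 0.5},
    {"dx": 0, "dy": 0, "dz": 0.02, "twist": 0, "claw": 0.5},
    {"dx": 0, "dy": 0, "dz": 0.01, "twist": 0, "claw": 0.5},
    {"dx": 0, "dy": 0, "dz": 0, "twist": 0, "claw": 0.5}
  ]
}}

```text
time: 26.75
position: [0.5607, -0.1593, 0.0706]
tcp_rot: [0.009, 0.184, 0.983, -0.005]
ft_force: [-0.2, 0.0, -1.7]
width: 0.636
finger_force: 15.0
```

```bash
python3 -c "
from h import *
togo(.5642,-.1601,.054,-.37)"
```

```text
t 26.75 pos [ 0.5607 -0.1593  0.0706] ang 2.7719 w 0.636 F 15.0 [-0.2  0.  -1.7] q [-0.29  0.57  1.82 -0.01  0.73 -1.49]
togo(tool axes now) [-0.0032  0.0006  0.0167] twist 0.0003
```

Call:
{"method": "apply_moves", "body": {
  "commands": [
    {"dx": -0.003, "dy": 0.0005, "dz": 0.006, "twist": 0, "claw": 0.5},
    {"dx": 0, "dy": 0, "dz": 0.004, "twist": 0, "claw": 0.5},
    {"dx": 0, "dy": 0, "dz": 0, "twist": 0, "claw": 0.5},
    {"dx": 0, "dy": 0, "dz": 0, "twist": 0, "claw": 0.5}
  ]
}}

```text
time: 27.25
position: [0.5656, -0.1607, 0.0629]
tcp_rot: [0.011, 0.184, 0.983, -0.005]
ft_force: [0.0, -0.3, -1.2]
width: 0.637
finger_force: 15.0
```

```bash
python3 -c "
from h import *
togo(.5642,-.1601,.054,-.37); tilt()"
```

```text
t 27.25 pos [ 0.5656 -0.1607  0.0629] ang 2.7718 w 0.637 F 15.0 [ 0.  -0.3 -1.2] q [-0.29  0.58  1.82 -0.01  0.72 -1.48]
togo(tool axes now) [0.0018 0.0001 0.0088] twist 0.0002
tilt [ 0.0206 -0.0145] toward az -0.613 mag 0.0252
```

Call:
{"method": "apply_moves", "body": {
  "commands": [
    {"dx": 0.0018, "dy": 0, "dz": 0.003, "twist": 0, "claw": 0.5},
    {"dx": 0, "dy": 0, "dz": 0.002, "twist": 0, "claw": 0.5},
    {"dx": 0, "dy": 0, "dz": 0.002, "twist": 0, "claw": 0.5},
    {"dx": 0, "dy": 0, "dz": 0.001, "twist": 0, "claw": 0.5}
  ]
}}

```text
time: 27.75
position: [0.5639, -0.1603, 0.0544]
tcp_rot: [0.011, 0.184, 0.983, -0.005]
ft_force: [-0.2, 0.8, -1.7]
width: 0.636
finger_force: 15.0
```

Call:
{"method": "apply_moves", "body": {
  "commands": [
    {"dx": 0, "dy": 0, "dz": 0.001, "twist": 0, "claw": 0.5}
  ]
}}

```text
time: 27.88
position: [0.564, -0.1603, 0.054]
tcp_rot: [0.011, 0.184, 0.983, -0.005]
ft_force: [-4.8, 1.3, 12.1]
width: 0.635
finger_force: 15.0
```

```bash
python3 -c "
from h import *
togo(.5642,-.1601,.054,-.37)"
```

```text
t 27.88 pos [ 0.564  -0.1603  0.054 ] ang 2.7716 w 0.635 F 15.0 [-4.8  1.3 12.1] q [-0.29  0.6   1.82 -0.01  0.7  -1.48]
togo(tool axes now) [-0.0001  0.0002  0.    ] twist -0.0
```

Call:
{"method": "apply_moves", "body": {
  "commands": [
    {"dx": 0, "dy": 0, "dz": -0.0008, "twist": 0, "claw": 0.72},
    {"dx": 0, "dy": 0, "dz": 0, "twist": 0, "claw": 0.82},
    {"dx": 0, "dy": 0, "dz": 0, "twist": 0, "claw": 0.82},
    {"dx": 0, "dy": 0, "dz": -0.03, "twist": 0, "claw": 0.82},
    {"dx": 0, "dy": 0, "dz": -0.04, "twist": 0, "claw": 0.82},
    {"dx": 0.05, "dy": 0.036, "dz": -0.02, "twist": 0, "claw": 0.82},
    {"dx": 0.05, "dy": 0.036, "dz": 0, "twist": 0, "claw": 0.82},
    {"dx": 0.05, "dy": 0.036, "dz": 0, "twist": 0, "claw": 0.82},
    {"dx": 0.05, "dy": 0.036, "dz": 0, "twist": 0, "claw": 0.82},
    {"dx": 0.05, "dy": 0.036, "dz": 0, "twist": 0, "claw": 0.82}
  ]
}}

```text
time: 29.12
position: [0.3945, 0.0987, 0.1368]
tcp_rot: [0.012, 0.184, 0.983, -0.005]
ft_force: [1.1, 0.4, 0.5]
width: 0.822
finger_force: 0.0
```

```bash
python3 - <<'E'
from h import *
im=np.mean([optics.get_image('top') for _ in range(3)],axis=0).astype(np.uint8); cv2.imwrite("pics/t3.png",im)
for n,a,z in(("stack",(.563,-.160,.091),.091),("A",(.39,-.1,.044),.044)):
    try:
        k,l,b,L,y=carton(im,a,z); print(n,k,"label",l.round(4),"bar",b.round(4),round(L,4),"yaw",round(y,4))
    except Exception as e: print(n,e)
togo(.3884,-.0995,.06,-.37); tilt()
E
```

```text
stack [279. 132.] label [ 0.5468 -0.1554] bar [ 0.5896 -0.1721] 0.046 yaw -0.3703
A [268. 129.] label [ 0.3718 -0.0951] bar [ 0.4146 -0.1118] 0.046 yaw -0.3722
t 29.27 pos [0.394  0.0992 0.1366] ang 2.777 w 0.818 F 0.0 [ 0.7 -0.8 -0.5] q [ 0.23  0.24  2.17 -0.03  0.71 -0.95]
togo(tool axes now) [-0.0639 -0.1872  0.0793] twist 0.0054
tilt [ 0.0199 -0.0143] toward az -0.625 mag 0.0245
```

Kit B's lid marks sit within 0.3 mm of the base's original marks, with matching yaw. Now kit A.

Call:
{"method": "apply_moves", "body": {
  "commands": [
    {"dx": -0.0128, "dy": -0.0374, "dz": 0, "twist": 0, "claw": 0.85},
    {"dx": -0.0128, "dy": -0.0374, "dz": 0, "twist": 0, "claw": 0.85},
    {"dx": -0.0128, "dy": -0.0374, "dz": 0, "twist": 0, "claw": 0.85},
    {"dx": -0.0128, "dy": -0.0374, "dz": 0, "twist": 0, "claw": 0.85},
    {"dx": -0.0128, "dy": -0.0374, "dz": 0, "twist": 0, "claw": 0.85},
    {"dx": 0, "dy": 0, "dz": 0.04, "twist": 0, "claw": 0.85},
    {"dx": 0, "dy": 0, "dz": 0.03, "twist": 0, "claw": 0.85},
    {"dx": 0, "dy": 0, "dz": 0, "twist": 0, "claw": 0.85},
    {"dx": 0, "dy": 0, "dz": 0, "twist": 0, "claw": 0.85}
  ]
}}

```text
time: 30.4
position: [0.3895, -0.1018, 0.0699]
tcp_rot: [0.012, 0.184, 0.983, -0.005]
ft_force: [0.1, 0.5, 0.5]
width: 0.848
finger_force: 0.0
```

```bash
python3 -c "
from h import *
togo(.3884,-.0995,.006,-.37); tilt()"
```

```text
t 30.4 pos [ 0.3895 -0.1018  0.0699] ang 2.7708 w 0.848 F 0.0 [0.1 0.5 0.5] q [-0.28  0.38  2.21 -0.02  0.52 -1.46]
togo(tool axes now) [0.0035 0.0022 0.0638] twist -0.0008
tilt [ 0.0209 -0.0146] toward az -0.611 mag 0.0255
```

Call:
{"method": "apply_moves", "body": {
  "commands": [
    {"dx": 0.0035, "dy": 0.002, "dz": 0.025, "twist": -0.001, "claw": 0.85},
    {"dx": 0, "dy": 0, "dz": 0.02, "twist": 0, "claw": 0.85},
    {"dx": 0, "dy": 0, "dz": 0.012, "twist": 0, "claw": 0.85},
    {"dx": 0, "dy": 0, "dz": 0.005, "twist": 0, "claw": 0.85},
    {"dx": 0, "dy": 0, "dz": 0, "twist": 0, "claw": 0.5},
    {"dx": 0, "dy": 0, "dz": 0, "twist": 0, "claw": 0.5},
    {"dx": 0, "dy": 0, "dz": 0, "twist": 0, "claw": 0.5},
    {"dx": 0, "dy": 0, "dz": 0, "twist": 0, "claw": 0.5}
  ],
  "force": 15
}}

```text
time: 31.4
position: [0.388, -0.099, 0.0077]
tcp_rot: [0.012, 0.183, 0.983, -0.005]
ft_force: [-0.9, 0.1, 7.0]
width: 0.636
finger_force: 15.0
```

```bash
python3 -c "
from h import *
togo(.3884,-.0995,.006,-.37)
s=sensors.observe()['position']; d=s[:2]-[.3877,-.1013]; print('along',d@[.932,-.362],'lat',d@[.362,.932])"
```

```text
t 31.4 pos [ 0.388  -0.099   0.0077] ang 2.7726 w 0.636 F 15.0 [-0.9  0.1  7. ] q [-0.27  0.54  2.23 -0.02  0.35 -1.45]
togo(tool axes now) [-0.0005 -0.0003  0.0017] twist 0.001
along -0.0005614418179884999 lat 0.0022874289766538236
```

Call:
{"method": "apply_moves", "body": {
  "commands": [
    {"dx": 0, "dy": 0, "dz": -0.02, "twist": 0, "claw": 0.5},
    {"dx": 0, "dy": 0, "dz": -0.04, "twist": 0, "claw": 0.5},
    {"dx": 0, "dy": 0, "dz": -0.04, "twist": 0.001, "claw": 0.5},
    {"dx": 0, "dy": 0, "dz": -0.03, "twist": 0, "claw": 0.5},
    {"dx": 0, "dy": 0, "dz": 0, "twist": 0, "claw": 0.5}
  ]
}}

```text
time: 32.02
position: [0.3862, -0.0973, 0.1387]
tcp_rot: [0.014, 0.184, 0.983, -0.005]
ft_force: [0.6, 0.3, -3.0]
width: 0.634
finger_force: 15.0
```

```bash
python3 -c "
from h import *
togo(.5626,-.1594,.13,-.37)"
```

```text
t 32.02 pos [ 0.3862 -0.0973  0.1387] ang 2.7717 w 0.634 F 15.0 [ 0.6  0.3 -3. ] q [-0.27  0.22  2.19 -0.01  0.7  -1.46]
togo(tool axes now) [-0.1866  0.006   0.0141] twist 0.0001
```

Call:
{"method": "apply_moves", "body": {
  "commands": [
    {"dx": -0.031, "dy": 0.001, "dz": 0, "twist": 0, "claw": 0.5},
    {"dx": -0.031, "dy": 0.001, "dz": 0, "twist": 0, "claw": 0.5},
    {"dx": -0.031, "dy": 0.001, "dz": 0, "twist": 0, "claw": 0.5},
    {"dx": -0.031, "dy": 0.001, "dz": 0, "twist": 0, "claw": 0.5},
    {"dx": -0.031, "dy": 0.001, "dz": 0, "twist": 0, "claw": 0.5},
    {"dx": -0.031, "dy": 0.001, "dz": 0, "twist": 0, "claw": 0.5},
    {"dx": 0, "dy": 0, "dz": 0.015, "twist": 0, "claw": 0.5},
    {"dx": 0, "dy": 0, "dz": 0.01, "twist": 0, "claw": 0.5},
    {"dx": 0, "dy": 0, "dz": 0, "twist": 0, "claw": 0.5},
    {"dx": 0, "dy": 0, "dz": 0, "twist": 0, "claw": 0.5}
  ]
}}

```text
time: 33.28
position: [0.5604, -0.1587, 0.1164]
tcp_rot: [0.011, 0.184, 0.983, -0.005]
ft_force: [0.1, 0.2, -2.7]
width: 0.635
finger_force: 15.0
```

```bash
python3 -c "
from h import *
togo(.5626,-.1594,.0987,-.37)"
```

```text
t 33.27 pos [ 0.5604 -0.1587  0.1164] ang 2.7717 w 0.635 F 15.0 [ 0.1  0.2 -2.7] q [-0.29  0.49  1.81 -0.01  0.81 -1.49]
togo(tool axes now) [-0.0019  0.0003  0.0177] twist 0.0001
```

Call:
{"method": "apply_moves", "body": {
  "commands": [
    {"dx": -0.0015, "dy": 0.0003, "dz": 0.006, "twist": 0, "claw": 0.5},
    {"dx": 0, "dy": 0, "dz": 0.003, "twist": 0, "claw": 0.5},
    {"dx": 0, "dy": 0, "dz": 0, "twist": 0, "claw": 0.5},
    {"dx": 0, "dy": 0, "dz": 0, "twist": 0, "claw": 0.5}
  ]
}}

```text
time: 33.78
position: [0.5628, -0.1594, 0.1077]
tcp_rot: [0.011, 0.184, 0.983, -0.005]
ft_force: [0.3, 0.7, -3.2]
width: 0.642
finger_force: 15.0
```

```bash
python3 -c "
from h import *
togo(.5626,-.1594,.0987,-.37)"
```

```text
t 33.77 pos [ 0.5628 -0.1594  0.1077] ang 2.7716 w 0.642 F 15.0 [ 0.3  0.7 -3.2] q [-0.29  0.51  1.81 -0.01  0.8  -1.49]
togo(tool axes now) [ 0.0004 -0.      0.009 ] twist 0.0
```

Call:
{"method": "apply_moves", "body": {
  "commands": [
    {"dx": 0.0004, "dy": 0, "dz": 0.003, "twist": 0, "claw": 0.5},
    {"dx": 0, "dy": 0, "dz": 0.002, "twist": 0, "claw": 0.5},
    {"dx": 0, "dy": 0, "dz": 0.002, "twist": 0, "claw": 0.5},
    {"dx": 0, "dy": 0, "dz": 0.001, "twist": 0, "claw": 0.5}
  ]
}}

```text
time: 34.28
position: [0.5624, -0.1593, 0.0994]
tcp_rot: [0.011, 0.184, 0.983, -0.005]
ft_force: [0.2, -0.8, -2.2]
width: 0.635
finger_force: 15.0
```

Call:
{"method": "apply_moves", "body": {
  "commands": [
    {"dx": 0, "dy": 0, "dz": 0.001, "twist": 0, "claw": 0.5}
  ]
}}

```text
time: 34.4
position: [0.5626, -0.1593, 0.0987]
tcp_rot: [0.011, 0.184, 0.983, -0.005]
ft_force: [-2.4, 1.1, 7.5]
width: 0.642
finger_force: 15.0
```

```bash
python3 -c "
from h import *
togo(.5626,-.1594,.0987,-.37)"
```

```text
t 34.4 pos [ 0.5626 -0.1593  0.0987] ang 2.7716 w 0.642 F 15.0 [-2.4  1.1  7.5] q [-0.29  0.52  1.81 -0.01  0.78 -1.49]
togo(tool axes now) [-0.     -0.0001  0.    ] twist 0.0
```

Contact, gently. Release and retreat.

Call:
{"method": "apply_moves", "body": {
  "commands": [
    {"dx": 0, "dy": 0, "dz": -0.0005, "twist": 0, "claw": 0.72},
    {"dx": 0, "dy": 0, "dz": 0, "twist": 0, "claw": 0.82},
    {"dx": 0, "dy": 0, "dz": 0, "twist": 0, "claw": 0.82},
    {"dx": 0, "dy": 0, "dz": -0.03, "twist": 0, "claw": 0.82},
    {"dx": 0, "dy": 0, "dz": -0.04, "twist": 0, "claw": 0.82},
    {"dx": 0.05, "dy": 0.036, "dz": -0.02, "twist": 0, "claw": 0.82},
    {"dx": 0.05, "dy": 0.036, "dz": 0, "twist": 0, "claw": 0.82},
    {"dx": 0.05, "dy": 0.036, "dz": 0, "twist": 0, "claw": 0.82},
    {"dx": 0.05, "dy": 0.036, "dz": 0, "twist": 0, "claw": 0.82},
    {"dx": 0, "dy": 0, "dz": 0, "twist": 0, "claw": 0.82},
    {"dx": 0, "dy": 0, "dz": 0, "twist": 0, "claw": 0.82}
  ]
}}

```text
time: 35.78
position: [0.4284, 0.0467, 0.1832]
tcp_rot: [0.012, 0.183, 0.983, -0.005]
ft_force: [0.9, 0.9, 0.4]
width: 0.818
finger_force: 0.0
```

```bash
python3 - <<'E'
from h import *
im=np.mean([optics.get_image('top') for _ in range(3)],axis=0).astype(np.uint8)
k,l,b,L,y=carton(im,(.563,-.160,.135),.135); print(k,"label",l.round(4),"bar",b.round(4),round(L,4),"yaw",round(y,4))
s=optics.get_image('scene'); togo(.4,.1,.1,-.37)
cv2.imwrite("pics/c5.png",np.hstack([cv2.resize(s[190:290,205:325],None,fx=3.3,fy=4,interpolation=2)[:400],cv2.resize(im[200:300,150:250] if 0 else im[190:290,350:450],(400,400),interpolation=2)]))
E
```

```text
[301. 145.] label [ 0.5465 -0.1551] bar [ 0.5895 -0.1716] 0.046 yaw -0.3676
t 35.98 pos [0.4284 0.0457 0.1828] ang 2.7697 w 0.822 F 0.0 [-0.  -0.1 -0.1] q [ 0.09  0.19  2.09 -0.02  0.85 -1.09]
togo(tool axes now) [0.0482 0.0407 0.0814] twist -0.0019
```

View pics/c5.png

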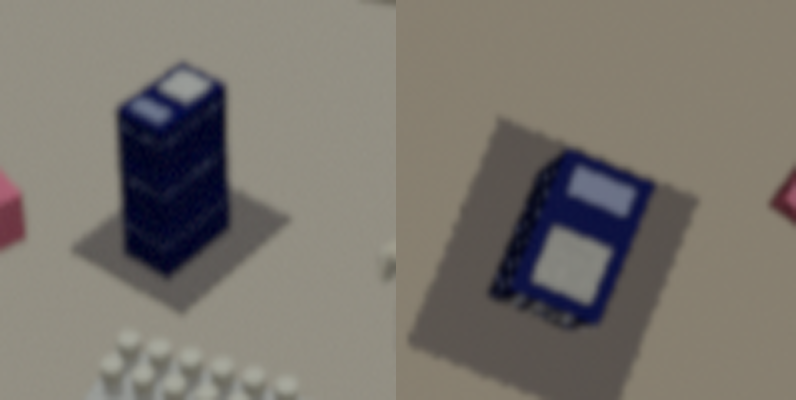

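The three cartons stand in one straight, square column on the mat, at (172,165) in the scene half. The top lid's marks lie within 0.3 mm and 0.003 rad of the base's original marks.

```bash
python3 -c "
from rig import r
print(r.hand_in())"
```

```text
the job is handed in; nothing more can be done
None
```

Both kits are stacked lids up on the mat carton in one straight column (lid marks within about 0.3 mm of the base's), and the job was handed in at about 36 s; each kit was first set down on bare bench to level it, and the orange carton and bystanders were not touched.

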